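# Step the filter turret round to the slot

## Task

Select the slot filter on the beam-filter turret: push the turret's protruding tabs with your fingertips, in as many pushes as it takes, until the filter with the long narrow slot lines up with the fixed white pointer. Do not lift the turret off its spindle, and leave the jar, the post clamp and the hex driver beside it where they are. Finish with the hand clear.

Things in the scene. Friction and masses are not known exactly. Their poses are not given: they have to be found in the camera images.
- selector_base: Fixed base of the selector: dark steel plate 260 x 190 x 12 mm on the table (150 mm long on the pointer side of the axis, 110 mm on the other) with a round pedestal (66 mm radius, 36 mm high) that carries the turret. Origin on the underside, directly under the turret's vertical axis; z up. Its -x axis points from the axis to the white pointer.
- pointer (a point): Inner point of the fixed white pointer (a diamond with a stem behind it), 91 mm from the turret's axis. The pointer reaches out to 136 mm from the axis and its top is 28 mm above the table: it lies lower than the tabs, and fingers 36 mm above the table pass over it.
- housing (a point): Top centre of the fixed finned aluminium source housing, on the side of the turret opposite the pointer: 135 to 195 mm from the axis, 110 mm wide, 139 mm tall, its brass nose reaching in to 121 mm from the axis. There is no room for a hand there: push the tabs on the pointer's side.
- axis (a point): Point on the turret's vertical axis, level with its flat upper face (48 mm above the table). The turret is an aluminium disc 170 mm in diameter, 36 to 48 mm above the table, with a hub 40 mm in diameter up to 58 mm.
- station (a point): Fixed point of the base, 55 mm from the axis towards the pointer, 48 mm above the table: the middle of the slot must come here.
- slot (a point): Middle of the slot on the turret's upper face, 55 mm from the axis; turns with it. Five round steel filter mounts, 42 mm in diameter, sit 72 degrees apart. Counter-clockwise from above: the slot (34 x 9 mm, long side radial), a large round hole (28 mm), a small round hole (10 mm), a square hole (22 mm), a blank without any hole.
- tab (a point): Outer end, at mid height, of the tab next to the slot, 36 degrees counter-clockwise from it. Five identical radial tabs, 72 degrees apart, stick out of the rim midway between the filters: 8 mm wide, reaching 118 mm from the axis (33 mm beyond the rim), 36 to 52 mm above the table. Beside and below them, outside the rim, is free space down to the base plate and pointer.
- turret (a joint): Angle of the turret on its base (rad), growing counter-clockwise seen from above; 0 (or any whole turn) when the slot is exactly at the pointer. It turns endlessly either way, has no clicks, needs about 1.5 N at a tab and stays where it is left.
- turret_lift (a joint): How far the turret has been raised on its spindle (m): 0 when seated. Only its weight (0.7 kg) holds it down.
- jar_mid (a point): Bystander: clear glass jar with a white cap, 44 mm in diameter, 70 mm tall, standing loose on the table; this is its centre.
- clamp_mid (a point): Bystander: steel post clamp standing loose, foot 48 mm and stem 28 mm in diameter, 50 mm tall; this is its centre.
- driver_mid (a point): Bystander: hex driver lying loose, 160 mm long along its x axis, grey handle 24 mm thick on the -x side; this is its middle, 12 mm above the table.

How it is judged:
By the outcome, as a careful person would: the job done as asked, in the order asked, and still so for the second after the job is handed in, with the robot touching nothing.
It also fails if it takes over 64 s, if anything falls off the work surface, if the arm or the gripper's body presses on something with over 40 N, if the wrist force passes 120 N, or if a joint passes its speed limit or range.

## Robot

A 6-joint arm with a two-finger parallel gripper is mounted at the origin on the work surface. World frame = base frame: x ahead of the robot, y to its left, z up, the work surface at z = 0. Lengths are in mm, angles in rad, forces in N, time in s.
With the tool pointing down it reaches from about 400 to 925 mm from the base axis. Payload 12.5 kg.
Tool frame: the origin (TCP) lies at the very end of the fingers, on their centre line; the grasp point (between the pads) lies env.grip_point_offset behind it (env.grip_point_offset is the distance from the TCP to the grasp point, in mm); y points along the fingers, z is the direction in which the jaws open and shut, and the axes are right-handed (so a half turn about y gives the same grasp; the last joint's range is limited). The gripper opens to 95 mm and grips with 3 to 60 N. Pads are 20 mm wide; open, the fingers measure 119 mm over their backs; the gripper's body (75 mm by 180 mm) begins 59 mm behind the grasp point.
Start: joints at [1.149, 0.491, 1.559, -0, 1.092, -0.106], TCP at [194.094, 594.116, 214.661] pointing down, gripper open.
Joint ranges: [-3.1, 3.1], [-0.84, 2.19], [0.05, 2.79], [-1.13, 4.28], [0.06, 2.93], [-2.69, 2.69]. Speed limits (rad/s): [2.22, 2.22, 2.79, 3.14, 3.14, 3.14].

## Interface

Orientations are given as [roll, pitch, yaw] about the fixed x, y, z axes, in that order (R = Rz(yaw) Ry(pitch) Rx(roll)).
In Python, from cell import readout, read_camera, env, nets gives the robot as it stands.
- The arm moves only by the tool apply_moves, never from a script. Its argument "increments" is a list of rows, each a list of 3 entries, a list of its own where there are three numbers: the shift along the tool's x, y, z in cm, then the turn, a rotation vector about the tool's x, y, z in degrees, then the finger opening in cm, from 0 to 9.51. A call has exactly 5 rows; each row shifts and turns the pose as measured when the row begins, along the tool's axes as they then stand; what a row does not reach is not made up. A row lasts 1/8 s, in which the tool goes at most 62.5 mm and 10.7 degrees, less where a joint would pass 70% of its speed; a pose out of reach is approached as far as the arm can. A call with a gripper value outside its range is refused whole. The fingers move at their own pace and stop on an object; the grip force is fixed at half the most. Time passes only in rows, so rows that do not move let the fingers close, or fill a call up. It gives the time, the measured TCP pose, the force and the opening at its end, in the units of the state.
- readout.state(): the state, without advancing time (a new reading comes with each control period).
- read_camera(name): name is "side" or "top" or "wrist"; returns a dict with "img" (420x560x3 uint8, red, green, blue), "vfov" (degrees; the focal length in pixels is half the picture's height over the tangent of half this angle, whatever the lens; pixels are square), "cx", "cy" (the principal point, pixels), "rvec" (rotation vector, rad) and "tvec" (3), from world to camera coordinates, as OpenCV has them; the wrist camera has in their place "mount" (4x4, takes a point from camera to tool coordinates, whose origin is the TCP and whose axes are the tool frame's). Camera axes: x right, y down, z forward; pixel columns grow to the right and rows downward; lengths in mm; the calibration is good to about 2 mm. A picture is of the moment at which its call begins: read the wrist's pose just before it. There is no depth.
- env.job_done(): hands the job in, once; it reports no verdict.
Trained networks look in a picture, given as the dict that the camera call returned (one of the last four; its "shot" number tells which), for a name from the list of things; names that differ only in an ending like _2 or _b are one class to them, and where a whole thing is asked for, a point or a joint stands for the part that bears it (a point fixed in the world has none). Each returns a list of dicts, best first, with "confidence" (0 to 1); they miss things now and then, are a little off and sometimes report something else, mostly with a low value. They report only what shows in the picture. A call takes as long as a camera call.
- nets.look_for(picture, thing): "point" ([x, y, z] in mm, in the coordinates of the camera as it stood for that picture, good to about 4 mm: the middle of the surface that is visible of it).
- nets.mark_of(picture, thing): "point" ([x, y, z] in mm, in the coordinates of the camera as it stood for that picture, good to about 4 mm: a listed point, or the origin of a listed thing).
The state is a dict: "t": time; "joints": joint angles; "qvel": joint speeds; "tau": joint torques, N m; "eef_pos": TCP position; "tcp_rot": TCP orientation; "ft_force": force on the tool from outside, world axes, zero at the start; "moment": the same for the moment, N m; "opening": opening from 0.0 (shut) to 1.0 (fully open).
Only numpy, scipy, OpenCV 4.12 (cv2) and the standard library are available. Lean on these libraries where they do the work, as an engineer would, in place of code of your own. Each camera call takes 0.05 s, during which the arm holds its last target. There are 200 camera calls.

## Working session

There is one attempt and no reset: what is moved stays moved. The work goes in short steps, Python scripts to look and compute and a tool call to move; the robot and the scene stay as the last step left them, time stands still between calls to the robot, and variables do not carry over. Pictures are saved under pics/ and viewed, about 8 in all and at most 12, crops included, and the job is handed in when it is done.

Besides the shell and the picture viewer there is one more tool, called after ">>>" by a JSON object that holds its "api" and its "payload". apply_moves: Moves the arm, as the interface text tells. Its arguments: {"type":"object","properties":{"increments":{"type":"array"}},"required":["increments"]}

```bash
mkdir -p pics; cat > h.py <<'E'
import numpy as np, cv2
from scipy.spatial.transform import Rotation as R
from cell import readout, read_camera, env, nets
def cam(name):
    s=readout.state(); p=read_camera(name)
    if 'rvec' in p:
        Rm=R.from_rotvec(np.ravel(p['rvec'])).as_matrix(); t=np.ravel(p['tvec'])
        W=lambda x: Rm.T@(np.array(x)-t)
    else:
        M=np.array(p['mount']); Rt=R.from_euler('xyz',s['tcp_rot']).as_matrix()
        W=lambda x: Rt@(M[:3,:3]@np.array(x)+M[:3,3])+np.array(s['eef_pos'])
    return p,W
def save(p,n): cv2.imwrite('pics/'+n,p['img'][:,:,::-1])
E
python3 - <<'E'
from h import *
s=readout.state(); print(s, env.grip_point_offset)
print(R.from_euler('xyz',s['tcp_rot']).as_matrix().round(3))
for c in ['top','side']:
    p,W=cam(c); save(p,c+'0.png')
    for n in ['selector_base','pointer','housing','axis','station','slot','tab','jar_mid','clamp_mid','driver_mid']:
        r=nets.mark_of(p,n)
        print(c,n,[(W(q['point']).round(0).tolist(),round(q['confidence'],2)) for q in r[:2]])
E
```

```text
{'t': 0.0, 'joints': array([ 1.14941793e+00,  4.91542019e-01,  1.55951671e+00,  6.00624568e-07,
        1.09169729e+00, -1.05609675e-01]), 'qvel': array([-1.06065460e-04, -9.97039230e-05, -4.05668946e-04, -8.31043738e-04,
       -1.59442692e-03, -5.08668377e-04]), 'tau': array([ 2.11884973e-03, -6.12643147e+01, -2.58184272e+01,  6.93621137e-02,
        4.81908477e-02, -1.21053454e-04]), 'eef_pos': array([193.962109  , 593.84971273, 214.04949034]), 'tcp_rot': array([-1.57195315e+00,  1.23163551e-04, -3.15769069e-01]), 'ft_force': array([-0.37378151, -0.39006875, -0.97560164]), 'moment': array([ 0.04104038,  0.02915733, -0.05210004]), 'opening': 1.0023982660259112} 18.8
[[ 0.951 -0.     0.311]
 [-0.311 -0.001  0.951]
 [-0.    -1.    -0.001]]
top selector_base [([583.0, 22.0, -1.0], 0.65)]
top pointer [([496.0, -0.0, 24.0], 0.9)]
top housing [([741.0, 48.0, 139.0], 0.85), ([575.0, 216.0, 32.0], 0.54)]
top axis [([583.0, 18.0, 51.0], 0.56)]
top station [([526.0, 19.0, 49.0], 0.95), ([614.0, -24.0, 53.0], 0.18)]
top slot [([614.0, -26.0, 48.0], 0.7)]
top tab [([694.0, -15.0, 49.0], 0.91)]
top jar_mid [([575.0, 217.0, 34.0], 0.86), ([695.0, -14.0, 45.0], 0.67)]
top clamp_mid [([665.0, -209.0, 20.0], 0.84)]
top driver_mid [([531.0, -237.0, 10.0], 0.92)]
side selector_base [([588.0, 18.0, 1.0], 0.97)]
side pointer [([499.0, 2.0, 33.0], 0.89), ([535.0, 7.0, 48.0], 0.46)]
side housing [([752.0, 47.0, 141.0], 0.89)]
side axis [([587.0, 24.0, 47.0], 0.91), ([533.0, 6.0, 52.0], 0.3)]
side station [([535.0, 3.0, 51.0], 0.66), ([701.0, -21.0, 44.0], 0.63)]
side slot [([620.0, -29.0, 49.0], 0.89), ([495.0, 3.0, 29.0], 0.31)]
side tab [([704.0, -17.0, 45.0], 0.57)]
side jar_mid [([577.0, 212.0, 39.0], 0.82), ([750.0, 48.0, 139.0], 0.61)]
side clamp_mid [([671.0, -204.0, 24.0], 0.56)]
side driver_mid [([535.0, -240.0, 11.0], 0.86)]
```

View pics/top0.png

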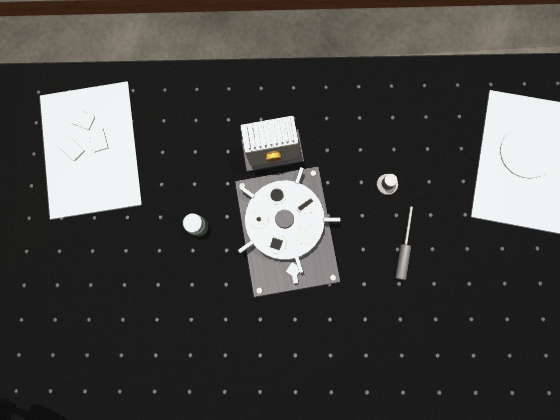

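View pics/side0.png

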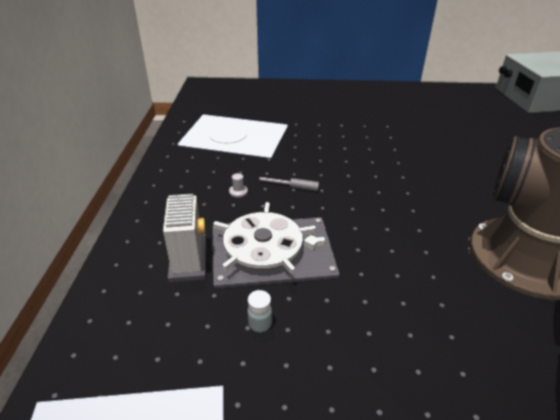

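The top view has x up and y to the left. The axis is at (285,219), the slot at (305,205), the pointer at (293,272), and one tab at (340,220) on the -y side. The side view agrees: the pointer is at (316,240), the jar, clamp and driver are all clear of the turret, and the slot is on the far side. The slot is about 112° counter-clockwise of the pointer, so the plan is to straddle the -y tab with the fingers and sweep it clockwise past the pointer side.

```bash
cat >> h.py <<'E'
def plan(wps):
    "rows in tool axes (cm, deg) from the measured pose through world waypoints (x,y,z,yaw_deg), tool down"
    s=readout.state(); p=np.array(s['eef_pos']); Rt=R.from_euler('xyz',s['tcp_rot'])
    print('pose',p.round(1),np.degrees(s['tcp_rot']).round(1),'F',np.round(s['ft_force'],1),'t',round(s['t'],2),'op',round(s['opening'],3))
    for x,y,z,yaw in wps:
        Rn=R.from_euler('xyz',[-90,0,yaw],degrees=True); q=np.array([x,y,z])
        print((Rt.inv().apply(q-p)/10).round(2).tolist(), np.degrees((Rt.inv()*Rn).as_rotvec()).round(1).tolist())
        p,Rt=q,Rn
E
python3 - <<'E'
from h import *
a=np.array([194,594,214,-18.1]);b=np.array([581,-85,160,-92]);
plan([a+(b-a)*k/15 for k in range(1,16)])
E
```

```text
pose [194.1 594.1 214.6] [-90.   -0.  -18.1] F [0.2 0.8 0.2] t 1.1 op 0.998
[3.85, 0.42, -3.52] [-0.0, 4.9, 0.0]
[4.15, 0.36, -3.16] [0.0, 4.9, 0.0]
[4.4, 0.36, -2.79] [0.0, 4.9, -0.0]
[4.62, 0.36, -2.4] [0.0, 4.9, -0.0]
[4.81, 0.36, -1.99] [0.0, 4.9, 0.0]
[4.97, 0.36, -1.57] [0.0, 4.9, 0.0]
[5.08, 0.36, -1.14] [-0.0, 4.9, -0.0]
[5.16, 0.36, -0.7] [0.0, 4.9, 0.0]
[5.2, 0.36, -0.26] [-0.0, 4.9, -0.0]
[5.21, 0.36, 0.19] [0.0, 4.9, 0.0]
[5.17, 0.36, 0.64] [0.0, 4.9, 0.0]
[5.1, 0.36, 1.08] [0.0, 4.9, 0.0]
[4.99, 0.36, 1.51] [0.0, 4.9, 0.0]
[4.84, 0.36, 1.94] [-0.0, 4.9, -0.0]
[4.65, 0.36, 2.35] [0.0, 4.9, 0.0]
```

>>> {"api": "apply_moves", "payload": {"increments": [[[3.9,0.4,-3.5],[0,5,0],3.0],[[4.2,0.4,-3.2],[0,5,0],3.0],[[4.4,0.4,-2.8],[0,5,0],3.0],[[4.6,0.4,-2.4],[0,5,0],3.0],[[4.8,0.4,-2.0],[0,5,0],3.0]]}}

```text
t: 1.72
eef_pos: [324.0, 362.6, 193.9]
tcp_rot: [-1.568, 0.0, -0.76]
ft_force: [0.5, -0.2, -0.4]
opening: 0.527
```

>>> {"api": "apply_moves", "payload": {"increments": [[[5.0,0.4,-1.6],[0,5,0],3.0],[[5.1,0.4,-1.1],[0,5,0],3.0],[[5.2,0.4,-0.7],[0,5,0],3.0],[[5.2,0.4,-0.3],[0,5,0],3.0],[[5.2,0.4,0.2],[0,5,0],3.0]]}}

```text
t: 2.35
eef_pos: [452.0, 125.1, 174.2]
tcp_rot: [-1.565, 0.001, -1.211]
ft_force: [0.5, -0.2, -0.2]
opening: 0.318
```

```bash
python3 - <<'E'
from h import *
s=readout.state();a=np.array([*s['eef_pos'],np.degrees(s['tcp_rot'][2])]);b=np.array([581,-85,160,-92]);
plan([a+(b-a)*k/5 for k in range(1,6)])
p,W=cam('wrist'); save(p,'w1.png')
for n in ['pointer','axis','station','slot','tab']:
  print(n,[(W(q['point']).round(0).tolist(),round(q['confidence'],2)) for q in nets.mark_of(p,n)[:2]])
E
```

```text
pose [452.  125.1 174.2] [-89.7   0.1 -69.4] F [ 0.5 -0.2 -0.2] t 2.35 op 0.318
[4.84, 0.28, 0.93] [-0.3, 4.5, -0.1]
[4.75, 0.28, 1.31] [0.0, 4.5, 0.0]
[4.63, 0.28, 1.68] [0.0, 4.5, -0.0]
[4.49, 0.28, 2.05] [0.0, 4.5, -0.0]
[4.31, 0.28, 2.39] [-0.0, 4.5, 0.0]
pointer [([498.0, 5.0, 29.0], 0.91)]
axis []
station [([535.0, 13.0, 54.0], 0.96)]
slot []
tab []
```

View pics/w1.png

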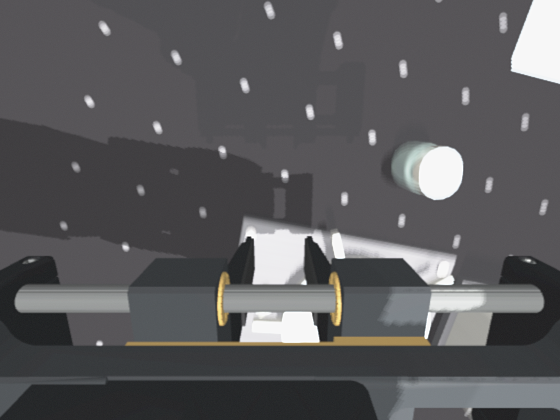

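The wrist view shows the two fingers at (250,240) and (315,240), with the base plate's near edge and a tab beyond them and the jar off to the right at (435,170). Most of the turret is hidden. The pointer estimate agrees with the other cameras.

>>> {"api": "apply_moves", "payload": {"increments": [[[4.8,0.3,0.9],[0,4.5,0],3.0],[[4.8,0.3,1.3],[0,4.5,0],3.0],[[4.6,0.3,1.7],[0,4.5,0],3.0],[[4.5,0.3,2.1],[0,4.5,0],3.0],[[4.3,0.3,2.4],[0,4.0,0],3.0]]}}

```text
t: 3.28
eef_pos: [583.7, -76.8, 160.4]
tcp_rot: [-1.565, 0.004, -1.583]
ft_force: [-0.9, 0.5, -0.9]
opening: 0.316
```

```bash
python3 - <<'E'
from h import *
plan([(581,-85,120,-92),(581,-85,80,-92),(581,-85,70,-92)])
p,W=cam('wrist'); save(p,'w2.png')
for c in ['wrist','top','side']:
 p,W=cam(c)
 save(p,c+'3.png')
 for n in ['axis','slot','tab','pointer','station']:
  print(c,n,[(W(q['point']).round(0).tolist(),round(q['confidence'],2)) for q in nets.mark_of(p,n)[:2]])
E
```

```text
pose [583.7 -76.8 160.4] [-89.6   0.2 -90.7] F [-0.9  0.5 -0.9] t 3.27 op 0.316
[0.84, 4.04, -0.28] [-0.3, 1.3, -0.2]
[0.0, 4.0, -0.0] [0.0, 0.0, 0.0]
[0.0, 1.0, -0.0] [0.0, 0.0, 0.0]
wrist axis [([587.0, 21.0, 46.0], 0.97)]
wrist slot [([619.0, -22.0, 51.0], 0.6)]
wrist tab [([698.0, -19.0, 41.0], 0.92), ([616.0, -24.0, 50.0], 0.57)]
wrist pointer [([535.0, -244.0, 11.0], 0.74)]
wrist station [([534.0, 10.0, 51.0], 0.87)]
top axis [([584.0, 24.0, 49.0], 0.77)]
top slot [([614.0, -23.0, 54.0], 0.87)]
top tab [([695.0, -13.0, 48.0], 0.6), ([587.0, 21.0, -2.0], 0.38)]
top pointer [([493.0, 3.0, 26.0], 0.57)]
top station [([530.0, 17.0, 52.0], 0.84)]
side axis [([586.0, 23.0, 49.0], 0.67)]
side slot [([621.0, -30.0, 51.0], 0.82)]
side tab [([702.0, -18.0, 41.0], 0.92)]
side pointer [([497.0, 3.0, 30.0], 0.8)]
side station [([536.0, 6.0, 50.0], 0.67)]
```

View pics/w2.png

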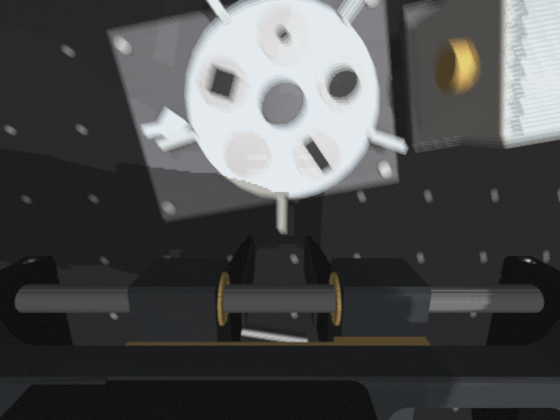

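The wrist now sees the turret from above. The hub is at (283,103), the slot at (318,154), the -y tab from (282,195) to (283,232), midway between the fingers, and the pointer tip is near (195,127). I'll cast rays through these pixels.

```bash
cat >> h.py <<'E'
def ray(p,W,u,v,z):
    f=p['img'].shape[0]/2/np.tan(np.radians(p['vfov'])/2)
    o=W([0,0,0]); d=W([(u-p['cx'])/f,(v-p['cy'])/f,1])-o
    return o+d*(z-o[2])/d[2]
E
python3 - <<'E'
from h import *
p,W=cam('wrist')
A=ray(p,W,283,101,58)
print('hub',A.round(1))
for n,u,v,z in [('disc mid',282,97,48),('slot',318,154,48),('tabend',283,232,52),('ptr',195,127,28)]:
    q=ray(p,W,u,v,z); d=(q-[586,21.5,0])[:2]; print(n,q.round(1),np.hypot(*d).round(1),np.degrees(np.arctan2(d[1],d[0])).round(1)%360)
im=cv2.resize(p['img'][:260,80:440],None,fx=2.2,fy=2.2,interpolation=cv2.INTER_CUBIC); cv2.imwrite('pics/w2z.png',im[:,:,::-1])
E
```

```text
hub [588.4  19.4  58. ]
disc mid [587.7  23.5  48. ] 2.7 49.9
slot [620.6 -26.6  48. ] 59.3 305.7
tabend [ 587.4 -101.3   52. ] 122.8 270.7
ptr [503.5  -1.   28. ] 85.5 195.2
```

View pics/w2z.png

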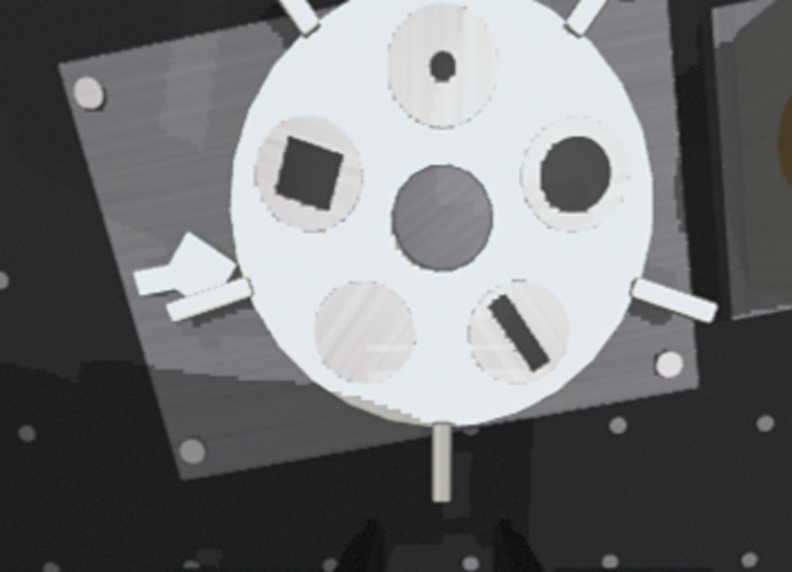

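Sharper crop: the tab end is at crop (441,500), the hub at (442,218), the slot at (519,332) and the pointer tip at about (236,266). The plate bolts at (89,93), (192,452) and (669,364) give the base yaw.

```bash
python3 - <<'E'
from h import *
p,W=cam('wrist')
P=lambda u,v,z: ray(p,W,80+u/2.2,v/2.2,z)[:2]
A=P(442,218,58);print('axis',A.round(1))
an=lambda d: (np.degrees(np.arctan2(d[1],d[0])).round(1)%360, np.hypot(*d).round(1))
for n,u,v,z in [('slot',519,332,48),('square',310,174,48),('large',575,174,48),('small',442,66,48),('blank',365,332,48),('tabend',441,500,52),('tab196',168,312,52),('tab-20',715,312,52),('ptr',236,266,28)]: print(n,P(u,v,z).round(1),an(P(u,v,z)-A))
b1,b2,b3=P(89,93,14),P(192,452,14),P(669,364,14)
print('base x',an(b3-b2),'base y',an(b1-b2))
plan([(A[0]+105*np.cos(np.radians(269)),A[1]+105*np.sin(np.radians(269)),z,-91) for z in (110,75)])
E
```

```text
axis [586.6  20.9]
slot [618.7 -23.8] (np.float64(305.6), np.float64(55.0))
square [534.7  38.8] (np.float64(161.0), np.float64(54.9))
large [639.7  37.6] (np.float64(17.5), np.float64(55.6))
small [587.3  76.4] (np.float64(89.3), np.float64(55.5))
blank [553.9 -23. ] (np.float64(233.3), np.float64(54.7))
tabend [585.  -96.4] (np.float64(269.2), np.float64(117.3))
tab196 [473.9 -13.6] (np.float64(197.0), np.float64(117.9))
tab-20 [698.8 -16.4] (np.float64(341.6), np.float64(118.3))
ptr [496.6   4.8] (np.float64(190.2), np.float64(91.5))
base x (np.float64(9.8), np.float64(235.4)) base y (np.float64(99.5), np.float64(161.9))
pose [582.8 -77.2 160.3] [-89.7   0.2 -90.7] F [ 0.2 -0.1 -0.2] t 4.33 op 0.317
[0.7, 5.03, 0.18] [-0.3, 0.3, -0.2]
[0.0, 3.5, -0.0] [0.0, 0.0, 0.0]
```

Radii and spacings match the spec: axis (586.6, 20.9), slot at 305.4°, pointer at 190.0°, tab at 269.2°. That needs a clockwise turn of 115.4°. Descending astride the tab.

>>> {"api": "apply_moves", "payload": {"increments": [[[0.7,3.5,0.2],[-0.3,0,0],3.0],[[0,3.0,0],[0,0,0],3.0],[[0,2.0,0],[0,0,0],3.0],[[0,0.5,0],[0,0,0],3.0],[[0,0,0],[0,0,0],3.0]]}}

```text
t: 4.95
eef_pos: [585.9, -84.6, 68.9]
tcp_rot: [-1.568, 0.003, -1.584]
ft_force: [-0.9, 0.8, 0.2]
opening: 0.313
```

```bash
python3 - <<'E'
from h import *
plan([(585.1,-84.1,40,-91)])
p,W=cam('wrist'); save(p,'w4.png')
E
```

```text
pose [585.9 -84.6  68.9] [-89.8   0.2 -90.7] F [-0.9  0.8  0.2] t 4.95 op 0.313
[-0.03, 2.89, -0.09] [-0.2, 0.3, -0.2]
```

View pics/w4.png

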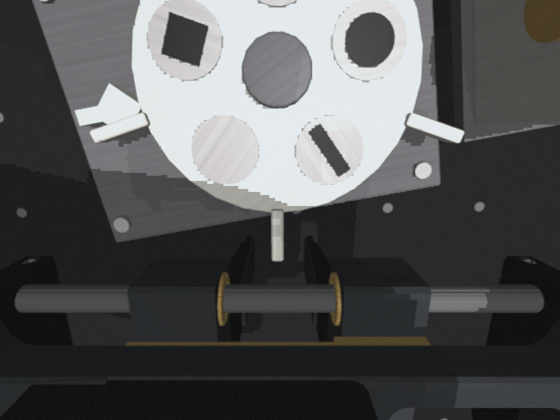

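The tab at (278,235) is centred between the fingers at (250,250) and (312,250). Lowering to z ≈ 40, then sweeping.

>>> {"api": "apply_moves", "payload": {"increments": [[[0,1.2,0],[-0.2,0,0],3.0],[[0,1.2,0],[0,0,0],3.0],[[0,0.5,0],[0,0,0],3.0],[[0,0,-0.6],[0,3,0],3.0],[[0,0,-0.6],[0,3,0],3.0]]}}

```text
t: 5.62
eef_pos: [574.6, -84.1, 38.8]
tcp_rot: [-1.57, 0.003, -1.691]
ft_force: [2.1, -1.2, 0.3]
opening: 0.316
```

>>> {"api": "apply_moves", "payload": {"increments": [[[-0.05,0,-0.9],[0,5,0],3.0],[[-0.05,0,-0.9],[0,5,0],3.0],[[-0.05,0,-0.9],[0,5,0],3.0],[[-0.05,0,-0.9],[0,5,0],3.0],[[-0.05,0,-0.9],[0,5,0],3.0]]}}

```text
t: 6.25
eef_pos: [533.5, -69.3, 38.4]
tcp_rot: [-1.566, 0.004, -2.142]
ft_force: [-0.2, -1.5, -0.2]
opening: 0.318
```

```bash
cat >> h.py <<'E'
A=np.array([586.6,20.9])
def arc(end,step=8.,r=105,z=40,n=5):
    s=readout.state(); d=np.array(s['eef_pos'])[:2]-A; th=np.degrees(np.arctan2(d[1],d[0]))%360
    print('tool angle',th.round(1),'r',np.hypot(*d).round(1),'left',(th-end).round(1))
    w=[]
    for k in range(n):
        th=max(end,th-step); c=np.radians(th)
        w.append((A[0]+r*np.cos(c),A[1]+r*np.sin(c),z,th-360))
    plan(w)
E
python3 - <<'E'
from h import *
arc(147.9)
p,W=cam('wrist'); save(p,'w5.png')
E
```

```text
tool angle 239.5 r 104.7 left 91.6
pose [533.5 -69.3  38.4] [ -89.7    0.2 -122.7] F [-0.2 -1.5 -0.2] t 6.25 op 0.318
[-0.01, -0.17, -1.46] [-0.2, 5.8, -0.3]
[-0.1, -0.0, -1.46] [0.0, 8.0, 0.0]
[-0.1, -0.0, -1.46] [-0.0, 8.0, -0.0]
[-0.1, -0.0, -1.46] [0.0, 8.0, -0.0]
[-0.1, -0.0, -1.46] [0.0, 8.0, -0.0]
```

View pics/w5.png

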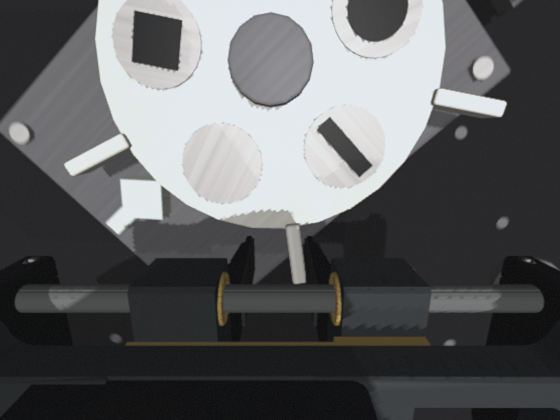

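The tab at (295,255) rests on the right finger and the turret is turning. Continuing.

>>> {"api": "apply_moves", "payload": {"increments": [[[0,-0.1,-1.4],[-0.2,6,-0.2],3.0],[[-0.1,0,-1.4],[0,7.5,0],3.0],[[-0.1,0,-1.4],[0,7.5,0],3.0],[[-0.1,0,-1.4],[0,7.5,0],3.0],[[-0.1,0,-1.4],[0,7.5,0],3.0]]}}

```text
t: 6.92
eef_pos: [489.3, -16.1, 38.8]
tcp_rot: [-1.569, 0.002, -2.787]
ft_force: [1.2, -2.0, 0.3]
opening: 0.317
```

```bash
python3 - <<'E'
from h import *
arc(149.5,7.5)
E
```

```text
tool angle 200.8 r 104.1 left 51.3
pose [489.3 -16.1  38.8] [-8.990e+01  1.000e-01 -1.597e+02] F [ 1.2 -2.   0.3] t 6.92 op 0.317
[0.01, -0.12, -1.37] [-0.1, 7.0, -0.1]
[-0.09, -0.0, -1.37] [0.0, 7.5, -0.0]
[-0.09, -0.0, -1.37] [0.0, 7.5, -0.0]
[-0.09, -0.0, -1.37] [0.0, 7.5, -0.0]
[-0.09, -0.0, -1.37] [0.0, 7.5, -0.0]
```

>>> {"api": "apply_moves", "payload": {"increments": [[[0,-0.1,-1.3],[0,7,0],3.0],[[-0.1,0,-1.3],[0,7.2,0],3.0],[[-0.1,0,-1.3],[0,7.2,0],3.0],[[-0.1,0,-1.2],[0,6.5,0],3.0],[[-0.1,0,-1.0],[0,5.5,0],3.0]]}}

```text
t: 7.55
eef_pos: [485.9, 45.1, 39.2]
tcp_rot: [-1.57, 0.001, 2.901]
ft_force: [-1.0, -0.7, 0.6]
opening: 0.319
```

```bash
python3 - <<'E'
from h import *
arc(147.9,3)
p,W=cam('wrist'); save(p,'w6.png')
for n in ['slot','tab','axis','station']:
  print(n,[(W(q['point']).round(1).tolist(),round(q['confidence'],2)) for q in nets.mark_of(p,n)[:2]])
E
```

```text
tool angle 166.5 r 103.5 left 18.6
pose [485.9  45.1  39.2] [-9.000e+01  1.000e-01  1.662e+02] F [-1.  -0.7  0.6] t 7.55 op 0.319
[0.13, -0.08, -0.55] [-0.0, 2.7, -0.1]
[-0.01, -0.0, -0.55] [0.0, 3.0, 0.0]
[-0.01, -0.0, -0.55] [0.0, 3.0, -0.0]
[-0.01, -0.0, -0.55] [0.0, 3.0, -0.0]
[-0.01, -0.0, -0.55] [0.0, 3.0, 0.0]
slot [([536.8, -5.1, 48.7], 0.95)]
tab [([533.2, -86.6, 47.1], 0.87), ([533.8, 9.8, 49.6], 0.29)]
axis [([586.0, 20.6, 43.2], 0.9)]
station [([534.1, 12.2, 52.3], 0.61)]
```

View pics/w6.png

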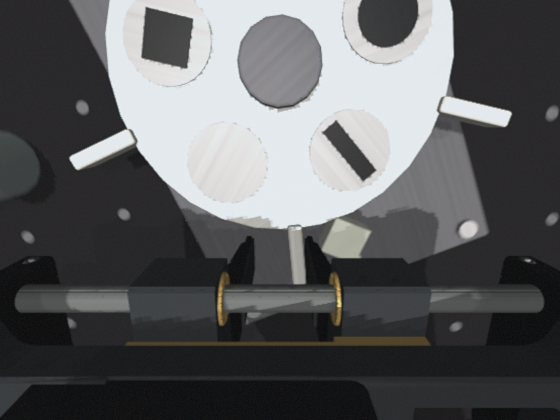

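The slot at (349,150) is about 18° short of the pointer at (346,237). Advancing 16° slowly, then measuring.

>>> {"api": "apply_moves", "payload": {"increments": [[[0.1,-0.1,-0.6],[0,3.2,0],3.0],[[0,0,-0.6],[0,3.2,0],3.0],[[0,0,-0.6],[0,3.2,0],3.0],[[0,0,-0.5],[0,2.7,0],3.0],[[0,0,-0.3],[0,1.6,0],3.0]]}}

```text
t: 8.43
eef_pos: [493.6, 67.2, 40.0]
tcp_rot: [-1.57, 0.002, 2.664]
ft_force: [-0.4, -1.0, 0.2]
opening: 0.315
```

```bash
python3 - <<'E'
from h import *
arc(147.9,1)
p,W=cam('wrist'); print(p['shot'])
im=cv2.resize(p['img'][:280,80:480],None,fx=2,fy=2,interpolation=cv2.INTER_CUBIC); cv2.imwrite('pics/w7z.png',im[:,:,::-1])
E
```

```text
tool angle 153.5 r 103.9 left 5.6
pose [493.6  67.2  40. ] [-9.000e+01  1.000e-01  1.526e+02] F [-0.4 -1.   0.2] t 8.43 op 0.315
[0.12, 0.0, -0.18] [-0.0, 0.1, -0.1]
[-0.0, -0.0, -0.18] [0.0, 1.0, 0.0]
[-0.0, -0.0, -0.18] [0.0, 1.0, 0.0]
[-0.0, -0.0, -0.18] [0.0, 1.0, 0.0]
[-0.0, -0.0, -0.18] [0.0, 1.0, -0.0]
13
```

View pics/w7z.png

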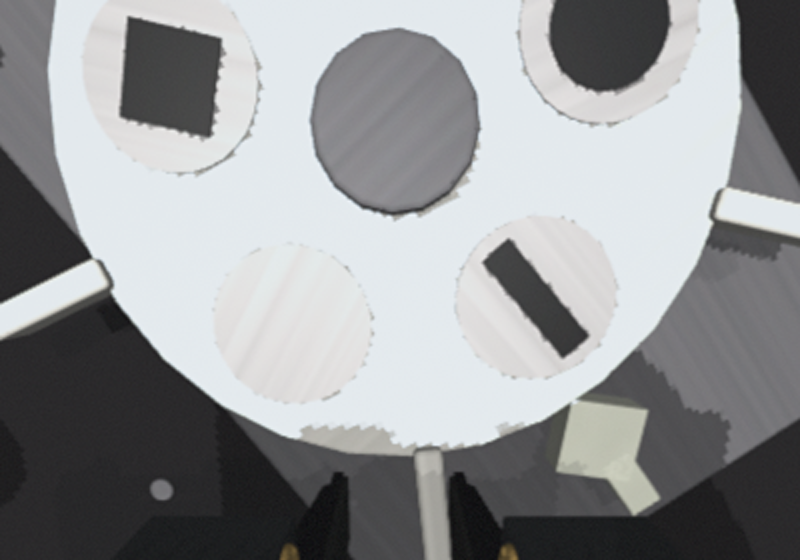

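The slot's middle is at crop (536,298) and the pointer's top at crop (571,400), a few degrees further clockwise. I'll segment the slot to get its exact angle.

```bash
cat >> h.py <<'E'
def slot():
    p,W=cam('wrist'); g=p['img'].mean(2)
    n,l,st,c=cv2.connectedComponentsWithStats((g<120).astype(np.uint8))
    for i in range(1,n):
        if 200<st[i,4]<1500:
            pts=np.argwhere(l==i)[:,::-1].astype(np.float32); q=ray(p,W,*pts.mean(0),48)[:2]
            if abs(np.hypot(*(q-A))-55)<4:
                X=np.array([ray(p,W,u,v,48)[:2] for u,v in pts]); w,V=np.linalg.eigh(np.cov(X.T)); d=q-A
                if w[1]/w[0]>4: print('slot',q.round(1),'ang',np.degrees(np.arctan2(d[1],d[0])).round(2)%360,'r',np.hypot(*d).round(1),'axis dir',np.degrees(np.arctan2(V[1,1],V[0,1])).round(2)%180)
E
python3 - <<'E'
from h import *
slot()
p,W=cam('wrist'); P=lambda u,v,z: ray(p,W,80+u/2,v/2,z)[:2]
print('hub',P(397,120,58).round(1))
d=P(571,400,28)-A; print('ptr inner corner?',np.degrees(np.arctan2(d[1],d[0]))%360,np.hypot(*d))
d=P(635,485,28)-P(603,440,28); print('stem dir',np.degrees(np.arctan2(d[1],d[0]))%360)
E
```

```text
slot [533.2   6.9] ang 194.72 r 55.2 axis dir 14.889999999999986
hub [586.6  20.4]
ptr inner corner? 189.18895291129 91.75352617285786
stem dir 190.19893029603963
```

It is 4.7° short (slot 194.7°, target 190.0°). Nudging most of the way.

>>> {"api": "apply_moves", "payload": {"increments": [[[0,0,-0.3],[0,1.0,0],3.0],[[0,0,-0.3],[0,1.0,0],3.0],[[0,0,-0.2],[0,1.0,0],3.0],[[0,0,0],[0,0,0],3.0],[[0,0,0],[0,0,0],3.0]]}}

```text
t: 9.2
eef_pos: [497.4, 74.6, 40.0]
tcp_rot: [-1.57, 0.001, 2.61]
ft_force: [-0.5, -0.8, -0.9]
opening: 0.314
```

```bash
python3 - <<'E'
from h import *
slot(); slot(); arc(147.9,1,n=1)
E
```

```text
slot [532.2  10.8] ang 190.49 r 55.3 axis dir 10.370000000000005
slot [532.2  10.8] ang 190.51 r 55.3 axis dir 10.400000000000006
tool angle 149.0 r 104.1 left 1.1
pose [497.4  74.5  40. ] [-9.000e+01  1.000e-01  1.495e+02] F [ 0.1 -0.7  0.2] t 9.3 op 0.313
[0.09, -0.0, -0.18] [-0.0, 1.5, -0.1]
```

>>> {"api": "apply_moves", "payload": {"increments": [[[0,0,-0.08],[0,0,0],3.0],[[0,0,0],[0,0,0],3.0],[[0,0,0],[0,0,0],3.0],[[0,0,0.3],[0,0,0],3.0],[[0,0,0.3],[0,0,0],3.0]]}}

```text
t: 9.93
eef_pos: [495.0, 69.9, 40.1]
tcp_rot: [-1.571, 0.002, 2.61]
ft_force: [0.2, 0.2, 0.5]
opening: 0.317
```

```bash
python3 - <<'E'
from h import *
slot(); plan([])
E
```

```text
slot [532.1  11.1] ang 190.21 r 55.4 axis dir 10.080000000000013
pose [494.8  69.7  40.1] [-9.000e+01  1.000e-01  1.495e+02] F [0.4 0.3 0.2] t 9.97 op 0.314
```

The slot is now at 190.2° and contact is released. Lifting straight up, then doing a final check from above.

>>> {"api": "apply_moves", "payload": {"increments": [[[0,-1.0,0],[0,0,0],3.0],[[0,-2.0,0],[0,0,0],3.0],[[0,-3.0,0],[0,0,0],3.0],[[0,-3.5,0],[0,0,0],3.0],[[0,-2.5,0],[0,0,0],3.0]]}}

```text
t: 10.6
eef_pos: [494.1, 69.6, 164.9]
tcp_rot: [-1.57, 0.0, 2.609]
ft_force: [-0.1, -0.4, 0.3]
opening: 0.319
```

>>> {"api": "apply_moves", "payload": {"increments": [[[0,-1.0,0],[0,0,0],3.0],[[0,0,0],[0,0,0],3.0],[[0,0,0],[0,0,0],3.0],[[0,0,0],[0,0,0],3.0],[[0,0,0],[0,0,0],3.0]]}}

```text
t: 11.22
eef_pos: [493.7, 69.6, 175.0]
tcp_rot: [-1.57, 0.0, 2.61]
ft_force: [0.3, -0.8, 0.0]
opening: 0.315
```

```bash
python3 - <<'E'
from h import *
slot(); plan([])
p,W=cam('wrist')
im=cv2.resize(p['img'][:270,80:440],None,fx=2.2,fy=2.2,interpolation=cv2.INTER_CUBIC); cv2.imwrite('pics/w8z.png',im[:,:,::-1])
for c in ['top','side']:
    p,W=cam(c)
    for n in ['jar_mid','clamp_mid','driver_mid','slot','axis']:
        print(c,n,[(W(q['point']).round(0).tolist(),round(q['confidence'],2)) for q in nets.mark_of(p,n)[:1]])
E
```

```text
slot [532.3  11.5] ang 189.84 r 55.1 axis dir 9.860000000000014
pose [493.7  69.6 175. ] [-89.9   0.  149.5] F [-0.2 -0.1  0.5] t 11.28 op 0.318
top jar_mid []
top clamp_mid [([741.0, 49.0, 137.0], 0.63)]
top driver_mid [([531.0, -237.0, 9.0], 0.64)]
top slot [([528.0, 11.0, 53.0], 0.92)]
top axis [([584.0, 22.0, 48.0], 0.77)]
side jar_mid [([587.0, 18.0, 3.0], 0.63)]
side clamp_mid [([671.0, -208.0, 26.0], 0.78)]
side driver_mid []
side slot [([537.0, 6.0, 52.0], 0.67)]
side axis [([587.0, 21.0, 49.0], 0.74)]
```

View pics/w8z.png

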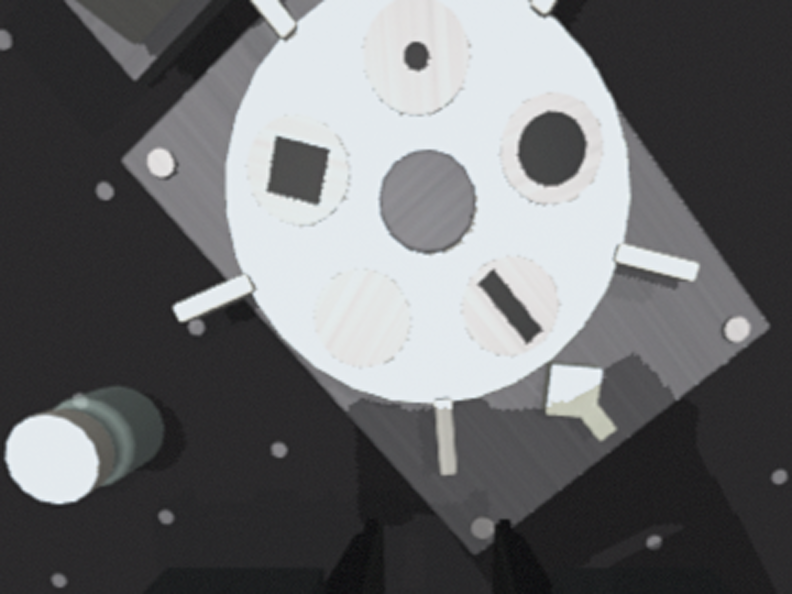

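The slot at crop (510,307) lies on the line from the hub (428,201) to the pointer (551,367). The jar is standing at (80,440). I'll check the base yaw and pointer again in this same view.

```bash
python3 - <<'E'
from h import *
p,W=cam('wrist'); P=lambda u,v,z: ray(p,W,80+u/2.2,v/2.2,z)[:2]
an=lambda d: (round(np.degrees(np.arctan2(d[1],d[0]))%360,1),np.hypot(*d).round(1))
print('axis',P(428,201,58).round(1),'ptr',an(P(551,366,28)-A))
b1,b2,b3=P(161,162,14),P(482,528,14),P(737,329,14)
print('base x',an(b1-b2),'y',an(b2-b3)); slot(); print(nets.mark_of(p,'jar_mid')[:1] and W(nets.mark_of(p,'jar_mid')[0]['point']).round(0))
E
```

```text
axis [586.5  20.6] ptr (np.float64(189.1), np.float64(91.9))
base x (np.float64(9.6), np.float64(235.8)) y (np.float64(99.7), np.float64(162.1))
slot [532.1  11.4] ang 189.85 r 55.3 axis dir 10.02000000000001
[579. 210.  34.]
```

The slot is at 189.85° against a base direction of 189.6–189.8°, so it is aligned within a fraction of a degree. The hand is about 120 mm above the turret and touching nothing, so I'm handing in.

```bash
python3 -c "
from cell import env; print(env.job_done())"
```

```text
the job is handed in; nothing more can be done
None
```

The slot filter is now at the pointer, and the job is handed in. I lowered the slightly open fingers astride the tab on the robot's right. I swept it about 115° clockwise past the pointer, nudged the last few degrees, eased off the tab and lifted clear. It took about 11 s, and forces stayed at a few newtons.

**Alignment:** with the hand clear, the slot measured 189.85° (its long axis 189.9–190.0°) and the base direction, from the plate bolts, 189.6–189.9°. My reading of the pointer's inner point was less exact, at 189.1–190.2° over three views, which would allow up to about 1° of error.

**Hand:** it finished about 120 mm above the turret, with contact force around zero.

**Bystanders:** none was touched. Within the few millimetres the networks are good to, each was last found in its original place:
- **Jar:** wrist view. The top camera missed it and the side camera gave a wrong position.
- **Clamp:** side view. The top camera gave a wrong position.
- **Driver:** top view. The side camera missed it.

**Turret seating:** I saw no sign of lift; the axis was still found at its normal height of about 48 mm.

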